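# Open the test kiln's heavy lid with its lifting lever

### The job

The little test kiln has cooled and I want to take out the test tiles: push the swivel latch at the front of its lid fully aside, to either side, with a fingertip, then press the lever's palm plate smoothly all the way down to its stop, so that it raises the heavy lid and goes over centre, and let go; the lid must stay open by itself. The brick lid chips easily, so raise it by the lever alone without touching it, and do not let it fly up or drop back; press the parts gently, without pinching them. Do not move the jars, tile, knob and bowl standing about the kiln.

Things in the scene. Friction and masses are not known exactly. Their poses are not given: they have to be found in the camera images.
- kiln: steel-clad brick test kiln standing fixed on the table (it does not slide), case 240 deep (x) x 250 wide (y), top of the case 165 above the table, top of the closed lid 205; a 40 wide control box is on its left (+y) side. Origin: centre of the underside on the table; x points from its front to its back, y to its left, z up
- lid: the heavy brick lid (0.65 to 1 kg, 245 deep x 250 wide x 38 thick), hinged along the kiln's rear top edge; origin: middle of its lower front edge, 260 from the hinge line; axes as the kiln's when shut; it tilts up about the kiln's y axis as it opens, 45 degrees at lever 0.4 and 52 at the end; it falls shut by its own weight if the lever is let go too soon
- lever (a joint): angle of the lifting lever, a 15 dia bar along the kiln's right (-y) side; 0 = at rest, long end up; grows as the long end is pressed down; stop at 0.9. Its short end bears under the lid's side, so pressing raises the lid once the latch is clear. Needs 8 to 13 N at first, ever less to 0.5; beyond that it sinks on its own, goes over centre and stays down; let go sooner, it flies up
- lever_pad (a point): centre of the upper face of the rubber palm plate (60 along the lever x 88 wide) at the lever's long end, 80 to 115 in front of the kiln and 170 right of its middle, about 290 above the table at rest, 65 when fully down; it moves on a circle of 263 radius about lever_pivot in the kiln's x-z plane; its face tips from 24 degrees rising toward its free end to 27 degrees falling
- lever_pivot (a point): centre of the lever's pivot on the right side of the kiln, 165 above the table (level axis along the kiln's y)
- latch (a joint): angle of the flat steel swivel latch on a standard before the lid's front edge; near 0 its nose lies over the lid and blocks it; positive = the post swings to the kiln's left (+y). The nose is clear beyond 1.2 to either side, stops at 1.5 and -1.5; it stays where it is left and turns with about 1 N at the post
- latch_post (a point): top centre of the black upright finger post (14 dia, 31 tall above the latch bar) at the latch's front end, 58 from the pivot, 245 above the table; the bar below it is 16 wide, its underside 207 above the table
- latch_pivot (a point): top centre of the latch's pivot bolt (vertical axis), 147 in front of the kiln's centre, 225 above the table
- jar_tall: loose bystander: tall glaze jar with screw lid, 49 dia x 72 tall (mm), origin at the centre of its underside; leave it alone
- jar_low: loose bystander: low glaze jar with screw lid, 56 dia x 52 tall (mm), origin at the centre of its underside; leave it alone
- tile_loose: loose bystander: L-shaped glaze test tile standing on its foot, 27 x 34 x 58 tall (mm), origin at the centre of its underside; leave it alone
- star_knob: loose bystander: black star grip knob standing on its head, 40 dia x 46 tall (mm), origin at the centre of its underside; leave it alone
- bowl: loose bystander: green glazed tea bowl, 84 dia x 56 tall (mm), origin at the centre of its underside; leave it alone

How it is judged (in metres and radians):
On the way, in this order (a step that is already met when the one before it is completed fails the run):
1. the latch is swung clear of the lid while the lid is still shut ((value of joint latch above 1.2 rad or value of joint latch below -1.2 rad) and angle between lid's own z axis and vertical below 0.03 rad), for 0.1 s.
2. the lid is raised by pressing the lever (angle between lid's own z axis and vertical above 0.45 rad and contact force between the fingers and lever above 0.5 N), for 0.05 s.
At the end, for the whole second after the job is handed in: the lever rests down past its dead centre (0.75 rad or more), the lid stands open by itself, still, tilted 0.75 rad (43 degrees) or more, and the latch is turned at least 1.2 rad from across the lid ((value of joint latch above 1.2 rad or value of joint latch below -1.2 rad) and angle between lid's own z axis and vertical above 0.75 rad and value of joint lever above 0.75 rad and linear speed of lid below 0.03 m/s); the robot touches nothing.
It fails at once if the robot touches the brick lid (over 2 N) (contact force between any of the fingers, the arm and lid above 2 N).
It fails at once if the lid flies up or drops (its front edge faster than 0.8 m/s) (linear speed of lid above 0.8 m/s).
It fails at once if the lever is pinched or forced (over 50 N) (contact force between the fingers and lever above 50 N).
It fails at once if the latch is pinched or forced (over 30 N) (contact force between the fingers and latch above 30 N).
It fails at once if a bystander is pushed, carried or lifted (over 15 mm) (distance of any of jar_tall, jar_low, tile_loose, star_knob, bowl from where it was at the start of the episode above 0.015 m).
It also fails if it takes over 58 s, if anything falls off the work surface, if the arm or the gripper's body presses on something with over 40 N, if the wrist force passes 120 N, or if a joint passes its speed limit or range.

### The arm

A 6-joint arm with a two-finger parallel gripper is mounted at the origin on a cart in front of the work surface, level with it; the furniture and walls round the work are solid. World frame = base frame: x ahead of the robot, y to its left, z up, the work surface at z = 0. Lengths are in mm, angles in rad, forces in N, time in s.
With the tool pointing down it reaches from about 400 to 925 mm from the base axis. Payload 12.5 kg.
Tool frame: the origin (TCP) lies on the mounting face of the last link; the fingertips stand 190 mm ahead of it and the grasp point (between the pads) lies 171 mm ahead of it; x points along the fingers, y is the direction in which the jaws open and shut, and the axes are right-handed (so a half turn about x gives the same grasp; the last joint's range is limited). The gripper opens to 95 mm and grips with 3 to 60 N. Pads are 20 mm wide; open, the fingers measure 119 mm over their backs; the gripper's body (75 mm by 180 mm) begins 59 mm behind the grasp point.
Start: joints at [1.092, 0.491, 1.559, -0, 1.092, -0.106], TCP at [227.617, 582.079, 404.761] pointing down, gripper open.
Joint ranges: [-3.1, 3.1], [-0.84, 2.19], [0.05, 2.79], [-1.13, 4.28], [0.06, 2.93], [-2.69, 2.69]. Speed limits (rad/s): [2.22, 2.22, 2.79, 3.14, 3.14, 3.14].

### API

Orientations are given as [roll, pitch, yaw] about the fixed x, y, z axes, in that order (R = Rz(yaw) Ry(pitch) Rx(roll)).
In Python, from cell import env, eyes gives the robot as it stands. The module is installed in compiled form; this text tells all that it offers.
- The arm moves only by the tool jog_arm, never from a script. Its argument "deltas" is one flat list of numbers, 7 for each row, row after row: the shift along the tool's x, y, z in mm, then the turn, a rotation vector about the tool's x, y, z in rad, then the opening, from 0 (shut) to 1 (fully open). A call has 1 to 10 rows; each row shifts and turns the pose as measured when the row begins, along the tool's axes as they then stand; what a row does not reach is not made up. A row lasts 1/8 s, in which the tool goes at most 62.5 mm and 10.7 degrees, less where a joint would pass 70% of its speed; a pose out of reach is approached as far as the arm can. A call is refused whole if a number of a shift passes 62.5 or a number of a turn 0.188, either way. A call with a gripper value outside its range is refused whole. The fingers move at their own pace and stop on an object; the grip force is fixed at half the most. Time passes only in rows, so rows that do not move let the fingers close. It gives the time, the measured TCP pose, the force and the opening at its end, in the units of the state.
- env.state(): the state, without advancing time (a new reading comes with each control period).
- eyes.read_camera(name): name is "scene" or "top"; returns a dict with "image" (400x640x3 uint8, red, green, blue), "fovy" (degrees; the focal length in pixels is half the picture's height over the tangent of half this angle, whatever the lens; pixels are square), "cx", "cy" (the principal point, pixels), "world_from_camera" (4x4, takes a point from camera to world coordinates). Camera axes: x right, y up, looking along -z (the intrinsics and any distortion apply to the point x, -y, -z); pixel columns grow to the right and rows downward; lengths in mm; the calibration is good to about 2 mm. A picture is of the moment at which its call begins. There is no depth.
- env.job_done(): hands the job in, once; it reports no verdict.
The state is a dict: "t": time; "joints": joint angles; "qvel": joint speeds; "tau": joint torques, N m; "eef_pos": TCP position; "tcp_rot": TCP orientation; "ft_force": force on the tool from outside, world axes, zero at the start; "moment": the same for the moment, N m; "opening": opening from 0.0 (shut) to 1.0 (fully open).
Only numpy, scipy, OpenCV 4.12 (cv2) and the standard library are available. Lean on these libraries where they do the work, as an engineer would, in place of code of your own. Each camera call takes 0.05 s, during which the arm holds its last target.

## Working session

There is one attempt and no reset: what is moved stays moved. The work goes in short steps, Python scripts to look and compute and a tool call to move; the robot and the scene stay as the last step left them, time stands still between calls to the robot, and variables do not carry over. Pictures are saved under pics/ and viewed, and the job is handed in when it is done.

Besides the shell and the picture viewer there is one more tool, called after "Request:" by a JSON object that holds its "op" and its "data", one argument or row to a line. jog_arm: Moves the arm, as the interface text tells. Its arguments: {"type":"object","properties":{"deltas":{"type":"array","items":{"type":"number"}}},"required":["deltas"]}

```bash
mkdir -p pics; ls
python3 - <<'E'
from cell import env, eyes
import cv2, numpy as np, pickle
s=env.state()
for k,v in s.items(): print(k,np.round(v,3))
for n in("scene","top"):
    c=eyes.read_camera(n); cv2.imwrite(f"pics/{n}0.png",c["image"][:,:,::-1]); pickle.dump(c,open(f"{n}0.pkl","wb"))
    print(n,{k:(np.round(v,4).tolist()) for k,v in c.items() if k!="image"})
E
```

```text
pics
t 0.0
joints [ 1.092  0.492  1.559 -0.     1.092 -0.106]
qvel [-0.     0.001 -0.001 -0.001  0.     0.   ]
tau [ 1.0000e-03 -6.1266e+01 -2.5818e+01  6.9000e-02  4.8000e-02 -0.0000e+00]
eef_pos [227.599 582.045 404.154]
tcp_rot [-1.67   1.57  -2.043]
ft_force [ 0.429 -0.103  0.926]
moment [0.017 0.009 0.002]
opening 1.006
scene {'fovy': 49.5682, 'cx': 317.7481, 'cy': 198.7283, 'world_from_camera': [[0.8308, 0.3735, -0.4126, 94.5963], [-0.5563, 0.5799, -0.5952, -667.3696], [0.0169, 0.724, 0.6895, 969.1431], [0.0, 0.0, 0.0, 1.0]]}
top {'fovy': 50.6406, 'cx': 323.213, 'cy': 205.5847, 'world_from_camera': [[-0.3599, 0.8492, -0.3864, 89.0864], [-0.9329, -0.3223, 0.1605, 245.8191], [0.0117, 0.4183, 0.9082, 1332.6825], [0.0, 0.0, 0.0, 1.0]]}
```

View pics/scene0.png

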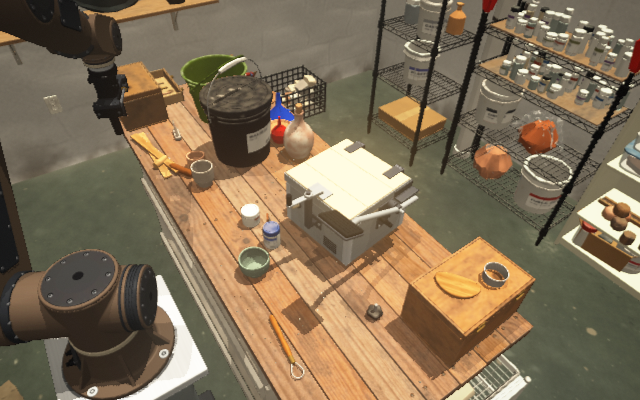

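View pics/top0.png

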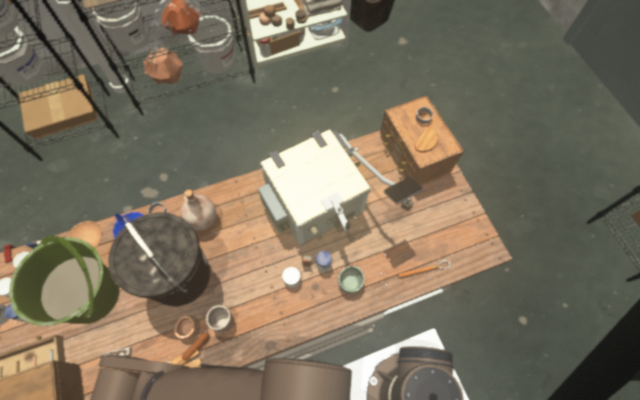

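Run:
```python
import cv2
a=cv2.imread("pics/scene0.png")[130:280,230:430]; cv2.imwrite("pics/s1.png",cv2.resize(a,None,fx=4,fy=4,interpolation=cv2.INTER_CUBIC))
a=cv2.imread("pics/top0.png")[110:270,250:450]; cv2.imwrite("pics/t1.png",cv2.resize(a,None,fx=3.75,fy=3.75,interpolation=cv2.INTER_CUBIC))
```

```text
(no output)
```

View pics/s1.png

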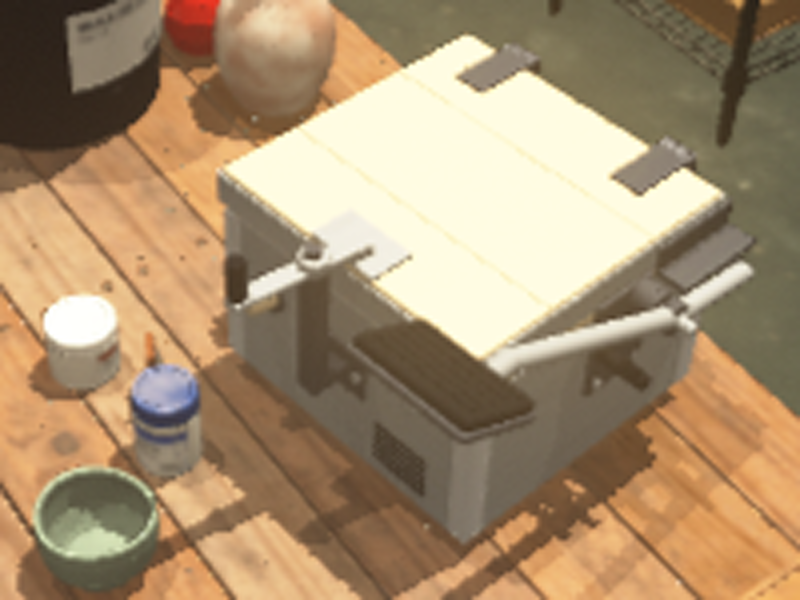

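View pics/t1.png

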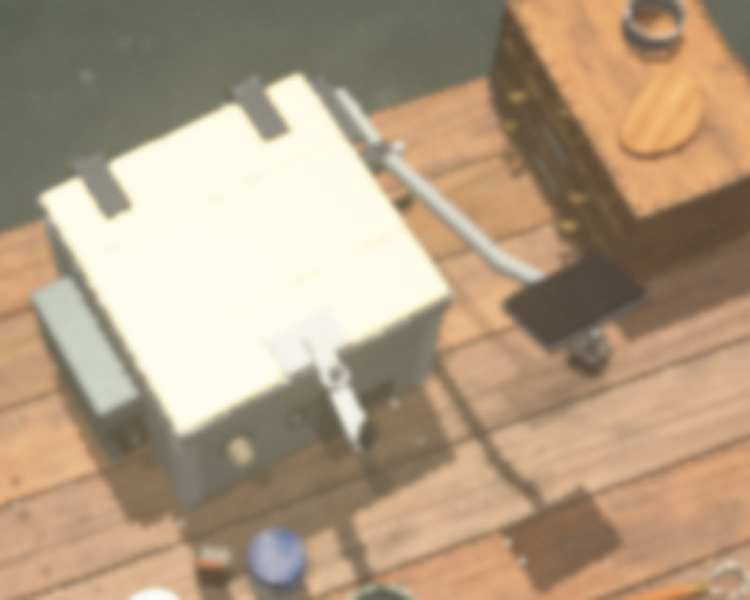

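```bash
cat > h.py <<'E'
import pickle,numpy as np
C={n:pickle.load(open(f"{n}0.pkl","rb")) for n in("scene","top")}
def ray(n,u,v):
    c=C[n]; f=200/np.tan(np.radians(c["fovy"]/2)); W=np.array(c["world_from_camera"])
    d=W[:3,:3]@np.array([(u-c["cx"])/f,-(v-c["cy"])/f,-1]); return W[:3,3],d/np.linalg.norm(d)
def plane(n,u,v,z):
    o,d=ray(n,u,v); return o+d*(z-o[2])/d[2]
def tri(a,b):
    o,d=ray("scene",*a);p,e=ray("top",*b)
    s=np.linalg.lstsq(np.c_[d,-e],p-o,rcond=None)[0]; x,y=o+s[0]*d,p+s[1]*e
    return (x+y)/2,np.linalg.norm(x-y)
S=lambda u,v:(230+u/4-.4,130+v/4-.4)
T=lambda u,v:(250+u/3.75-.4,110+v/3.75-.4)
def proj(n,P):
    c=C[n]; f=200/np.tan(np.radians(c["fovy"]/2)); W=np.array(c["world_from_camera"])
    q=W[:3,:3].T@(np.array(P)-W[:3,3]); return c["cx"]+f*q[0]/-q[2], c["cy"]-f*q[1]/-q[2]
E
python3 - <<'E'
from h import *
np.set_printoptions(precision=1,suppress=True)
for nm,a,b,z in [("lidFL",(218,172),(182,432),205),("lidBR",(728,195),(302,73),205),("lidBL",(470,38),(42,200),205),("lidFR",(485,362),(450,295),205),
 ("bolt",(313,243),(337,370),225),("post",(236,260),(366,428),245),
 ("padA",(420,320),(600,252),0),("padB",(535,405),(648,293),0),("padC",(460,432),(552,348),0),("padD",(355,340),(503,305),0),
 ("jarblue",(165,395),(277,555),72),("bowl",(97,515),(385,620),56),("jarlow",(82,322),(155,610),52)]:
    p,g=tri(S(*a),T(*b)); print(nm,p,"gap %.1f"%g,plane("scene",*S(*a),z) if z else "",plane("top",*T(*b),z) if z else "")
print(plane("scene",375,311,20), plane("top",407,204,20))
E
```

```text
lidFL [538.4 135.6 198. ] gap 4.0 [532.2 127.8 205. ] [537.7 135.9 205. ]
lidBR [817.2 -73.2 197.7] gap 0.7 [809.9 -78.9 205. ] [812.9 -71.3 205. ]
lidBL [780.  173.1 192.6] gap 1.4 [769.9 159.9 205. ] [771.7 174.  205. ]
lidFR [ 580.1 -107.8  195.6] gap 6.0 [ 577.6 -114.2  205. ] [ 572.9 -104.   205. ]
bolt [533.8  10.4 229.3] gap 0.7 [535.9  14.3 225. ] [535.8   9.4 225. ]
post [477.3  10.8 242.6] gap 0.1 [476.1   8.5 245. ] [476.4  11.3 245. ]
padA [ 493.8 -170.6  344. ] gap 24.3  
padB [ 502.7 -220.4  295.6] gap 36.4  
padC [ 510.4 -160.3  216.5] gap 25.3  
padD [ 500.8 -110.4  278. ] gap 35.5  
jarblue [459.7  85.6  63.5] gap 3.7 [454.4  78.3  72. ] [459.2  86.4  72. ]
bowl [374.8  21.9  56.5] gap 9.9 [369.8  21.8  56. ] [380.   21.2  56. ]
jarlow [452.7 195.8  49.4] gap 9.4 [446.7 192.6  52. ] [456.8 195.4  52. ]
[ 556.3 -264.5   20. ] [ 551.1 -257.2   20. ]
```

Run:
```python
from h import *
np.set_printoptions(precision=1,suppress=True)
yaw=0.159;R=np.array([[np.cos(yaw),-np.sin(yaw),0],[np.sin(yaw),np.cos(yaw),0],[0,0,1]]);o=np.array([680,34,0])
P={}
for nm,a,b in [("rl",(420,320),(503,305)),("rr",(535,405),(600,252)),("fr",(460,432),(648,293)),("fl",(355,340),(552,348))]:
    p,g=tri(S(*a),T(*b)); P[nm]=p; print(nm,p,"gap %.1f"%g,R.T@(p-o))
m=sum(P.values())/4; print(m,R.T@(m-o))
for nm,a,b in [("leverpiv",(675,318),(383,150)),("bolt",(313,243),(337,370)),("post",(236,260),(366,428))]:
    p,g=tri(S(*a),T(*b)); print(nm,p,g,R.T@(p-o))
```

```text
rl [ 522.7 -117.   272.9] gap 1.4 [-179.2 -124.2  272.9]
rr [ 537.  -204.5  273.9] gap 0.9 [-179.  -212.9  273.9]
fr [ 481.6 -212.5  295.8] gap 3.9 [-234.9 -212.   295.8]
fl [ 469.7 -128.2  295.4] gap 2.5 [-233.4 -126.8  295.4]
[ 502.7 -165.6  284.5] [-206.6 -169.   284.5]
leverpiv [ 738.3 -118.8  161.9] 5.3255212597351695 [  33.3 -160.1  161.9]
bolt [533.8  10.4 229.3] 0.7006421955481766 [-148.1   -0.1  229.3]
post [477.3  10.8 242.6] 0.1368608890860707 [-203.8    9.1  242.6]
```

```bash
cat >> h.py <<'E'
from scipy.spatial.transform import Rotation as Ro
yaw=0.159;RK=np.array([[np.cos(yaw),-np.sin(yaw),0],[np.sin(yaw),np.cos(yaw),0],[0,0,1]]);oK=np.array([680,34,0])
np.set_printoptions(precision=3,suppress=True)
def st():
    from cell import env
    s=env.state(); R=Ro.from_euler("xyz",s["tcp_rot"]).as_matrix(); p=np.array(s["eef_pos"])
    tip=p+190*R[:,0]
    print("t %.2f"%s["t"],"tip world",tip.round(1),"tip kiln",(RK.T@(tip-oK)).round(1),"ft kiln",(RK.T@np.array(s["ft_force"])).round(2),"op %.2f"%s["opening"]); print("R in kiln cols\n",RK.T@R); print("j",np.array(s["joints"]).round(2))
    return s,R,p,tip
def go(kt,Rt=None):
    "tool delta to bring tip to kiln point kt and orientation Rt (kiln frame)"
    s,R,p,tip=st(); Rt=R if Rt is None else RK@Rt
    pt=RK@np.array(kt)+oK-190*Rt[:,0]
    print("shift tool",(R.T@(pt-p)).round(1),"rotvec tool",Ro.from_matrix(R.T@Rt).as_rotvec().round(3), "world d",(pt-p).round(1))
RX=np.array([[0,-1,0],[0,0,1],[-1,0,0]]).T  # placeholder
E
python3 - <<'E'
from h import *
st()
# bbox box at right: corners
for uv,z in [((405,321),0),((413,270),100)]: pass
E
```

```text
t 0.10 tip world [227.5 581.9 214.2] tip kiln [-360.   612.6  214.2] ft kiln [ 0.45  0.18 -0.1 ] op 1.00
R in kiln cols
 [[-0.001  0.507  0.862]
 [-0.001  0.862 -0.507]
 [-1.    -0.001 -0.   ]]
j [ 1.09  0.49  1.56 -0.    1.09 -0.11]
```

Run:
```python
import cv2
a=cv2.imread("pics/scene0.png")[210:390,350:550]; cv2.imwrite("pics/s2.png",cv2.resize(a,None,fx=3,fy=3))
a=cv2.imread("pics/top0.png")[80:230,350:500]; cv2.imwrite("pics/t2.png",cv2.resize(a,None,fx=4,fy=4))
```

```text
(no output)
```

View pics/s2.png

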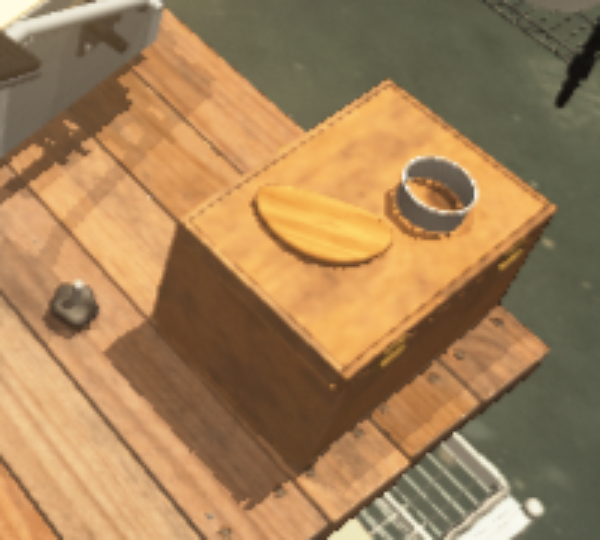

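View pics/t2.png

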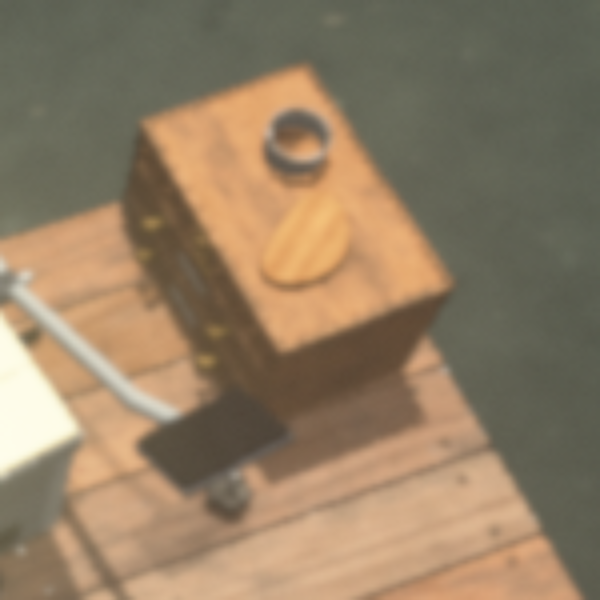

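Run:
```python
from h import *
for a,b in [((412.3,284),(420,168)),((465,336),(462.5,152.5)),((479.3,237.3),(385,110.5))]:
    p,g=tri(a,b); print(p,g,RK.T@(p-oK))
RT=np.array([[0,0,1],[0,1,0],[-1,0,0]])
RL=np.array([[0,1,0],[0,0,-1],[-1,0,0]])
for R in(RT,RL): go([-207,-38,300],R)
```

```text
[ 612.384 -307.802  140.843] 4.444627308357287 [-120.881 -326.785  140.843]
[ 614.731 -465.786  141.79 ] 3.937112639495484 [-143.578 -483.148  141.79 ]
[ 857.975 -295.368  141.632] 0.9487736080326042 [ 123.581 -353.392  141.632]
t 0.10 tip world [227.5 581.9 214.2] tip kiln [-360.   612.6  214.2] ft kiln [ 0.45  0.18 -0.1 ] op 1.00
R in kiln cols
 [[-0.001  0.507  0.862]
 [-0.001  0.862 -0.507]
 [-1.    -0.001 -0.   ]]
j [ 1.09  0.49  1.56 -0.    1.09 -0.11]
shift tool [ -85.4 -483.4  461.8] rotvec tool [-0.532 -0.     0.001] world d [ 254.  -618.3   85.8]
t 0.10 tip world [227.5 581.9 214.2] tip kiln [-360.   612.6  214.2] ft kiln [ 0.45  0.18 -0.1 ] op 1.00
R in kiln cols
 [[-0.001  0.507  0.862]
 [-0.001  0.862 -0.507]
 [-1.    -0.001 -0.   ]]
j [ 1.09  0.49  1.56 -0.    1.09 -0.11]
shift tool [ -85.4 -483.4  461.8] rotvec tool [1.039 0.    0.001] world d [ 254.  -618.3   85.8]
```

Request:
{"op": "jog_arm", "data": {
  "deltas": [-50, 0, 0, 0, 0, 0, 0, -50, 0, 0, 0.173, 0, 0, 0, -50, 0, 0, 0.173, 0, 0, 0, 0, 0, 0, 0.173, 0, 0, 0, 0, 0, 0, 0.173, 0, 0, 0, 0, 0, 0, 0.173, 0, 0, 0, 0, 0, 0, 0.173, 0, 0, 0]
}}

```text
t: 0.98
eef_pos: [227.8, 582.5, 556.7]
tcp_rot: [-0.608, 1.565, -2.052]
ft_force: [-0.2, -0.1, -0.4]
opening: 0.32
```

Run:
```python
from h import *
RL=np.array([[0,1,0],[0,0,-1],[-1,0,0]])
go([-207,-40,330],RL)
```

```text
t 0.97 tip world [227.3 581.4 366.7] tip kiln [-360.3  612.2  366.7] ft kiln [-0.25 -0.08 -0.42] op 0.32
R in kiln cols
 [[-0.004  0.999 -0.031]
 [-0.005 -0.031 -0.999]
 [-1.    -0.004  0.005]]
j [1.09 0.39 1.33 0.   1.43 0.96]
shift tool [ 39.4 173.2 647.8] rotvec tool [-0.031  0.005  0.004] world d [ 254.1 -620.7  -36.7]
```

Request:
{"op": "jog_arm", "data": {
  "deltas": [0, 10, 50, 0, 0, 0, 0, 0, 10, 55, 0, 0, 0, 0, 0, 15, 60, 0, 0, 0, 0, 0, 15, 60, 0, 0, 0, 0, 0, 15, 60, 0, 0, 0, 0, 0, 15, 60, 0, 0, 0, 0, 0, 15, 60, 0, 0, 0, 0, 0, 15, 60, 0, 0, 0, 0, 0, 15, 50, 0, 0, 0, 0, 0, 15, 40, 0, 0, 0, 0]
}}

```text
t: 2.22
eef_pos: [437.5, 40.4, 557.0]
tcp_rot: [-0.601, 1.561, -2.043]
ft_force: [0.8, 1.5, -0.1]
opening: 0.003
```

Run:
```python
from h import *
RL=np.array([[0,1,0],[0,0,-1],[-1,0,0]])
go([-207,-40,290],RL)
```

```text
t 2.23 tip world [436.6  38.7 367. ] tip kiln [-239.6   43.1  367. ] ft kiln [ 1.05  1.35 -0.11] op 0.00
R in kiln cols
 [[-0.006  1.    -0.03 ]
 [-0.008 -0.03  -1.   ]
 [-1.    -0.006  0.008]]
j [-0.06  0.08  1.74 -0.01  1.33 -0.18]
shift tool [77.5 34.4 83.1] rotvec tool [-0.03   0.008  0.006] world d [ 44.4 -78.7 -77. ]
```

Go to the right of the post at height 290, then look.

Request:
{"op": "jog_arm", "data": {
  "deltas": [0, 10, 45, -0.03, 0, 0, 0, 0, 10, 38, 0, 0, 0, 0, 40, 10, 0, 0, 0, 0, 0, 35, 4, 0, 0, 0, 0, 0, 0, 0, 0, 0, 0, 0, 0]
}}

```text
t: 2.85
eef_pos: [484.4, -43.7, 479.7]
tcp_rot: [-0.764, 1.56, -2.18]
ft_force: [-0.4, -0.7, 1.1]
opening: 0.004
```

Run:
```python
from h import *
from cell import eyes
import cv2
RL=np.array([[0,1,0],[0,0,-1],[-1,0,0]])
go([-207,-40,226],RL)
for n,(x,y) in(("scene",(230,80)),("top",(250,80))):
    a=eyes.read_camera(n)["image"][y:y+200,x:x+200,::-1]; cv2.imwrite(f"pics/{n}2.png",cv2.resize(a,None,fx=3,fy=3))
```

```text
t 2.85 tip world [483.3 -45.4 289.8] tip kiln [-206.8  -47.2  289.8] ft kiln [-0.52 -0.58  1.1 ] op 0.00
R in kiln cols
 [[-0.008  1.    -0.004]
 [-0.008 -0.004 -1.   ]
 [-1.    -0.007  0.008]]
j [-0.22  0.22  1.78 -0.01  1.15 -0.37]
shift tool [63.7 -1.1 -6.2] rotvec tool [-0.004  0.008  0.007] world d [ -2.5   5.4 -63.7]
```

View pics/scene2.png

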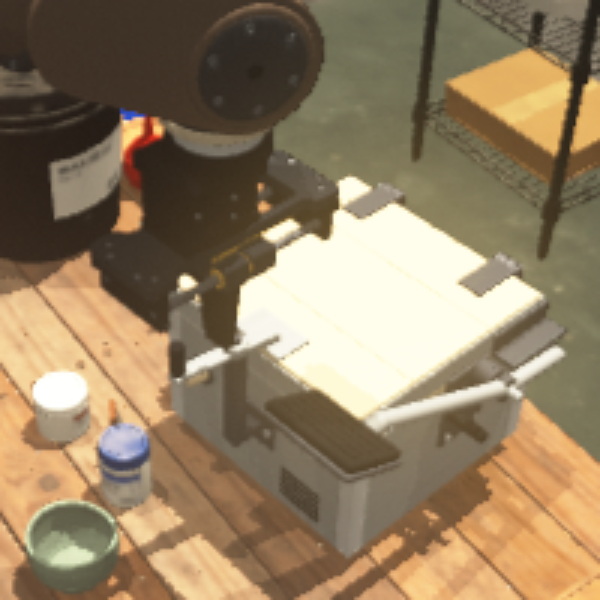

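View pics/top2.png

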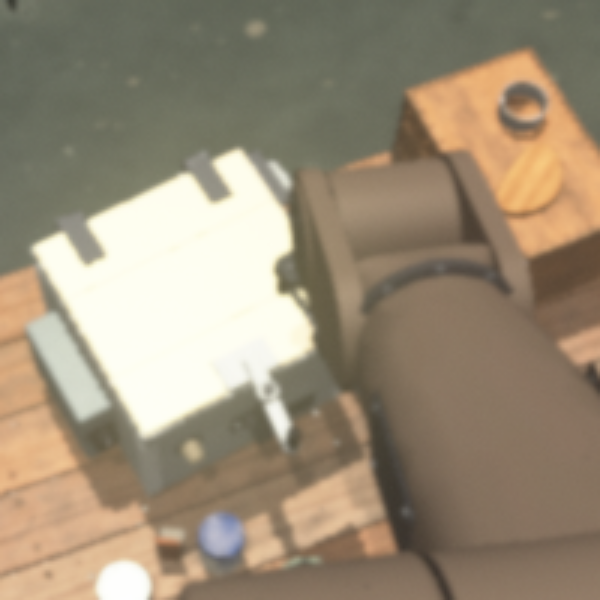

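Run:
```python
from h import *
u,v=proj("scene",RK@np.array([-206.8,-47.2,289.8])+oK); print(u,v,(u-230)*3,(v-80)*3)
```

```text
302.7477848205695 192.66239425730237 218.24335446170852 337.9871827719071
```

Request:
{"op": "jog_arm", "data": {
  "deltas": [35, 0, 0, 0, 0.008, 0, 0, 29, 0, 0, 0, 0, 0, 0, 0, 0, 0, 0, 0, 0, 0, 0, 0, -15, 0, 0, 0, 0, 0, 0, -10, 0, 0, 0, 0, 0, 0, -10, 0, 0, 0, 0, 0, 0, -8, 0, 0, 0, 0]
}}

```text
t: 3.82
eef_pos: [477.8, 2.1, 426.7]
tcp_rot: [1.037, 1.558, -0.377]
ft_force: [0.9, -0.9, -0.5]
opening: 0.009
```

Run:
```python
from h import *
st()
```

```text
t 3.83 tip world [480.1   1.2 236.7] tip kiln [-202.5   -0.7  236.7] ft kiln [ 0.74 -1.02 -0.52] op 0.01
R in kiln cols
 [[ 0.011  1.    -0.003]
 [-0.007 -0.002 -1.   ]
 [-1.     0.011  0.007]]
j [-0.13  0.25  1.88 -0.    0.99 -0.29]
```

Request:
{"op": "jog_arm", "data": {
  "deltas": [12, -2, 0, 0, -0.01, 0, 0, 0, -1, -10, 0, 0, 0, 0, 0, 0, -10, 0, 0, 0, 0]
}}

```text
t: 4.2
eef_pos: [471.5, 22.5, 413.3]
tcp_rot: [0.569, 1.55, -0.846]
ft_force: [-0.0, -0.9, 0.1]
opening: 0.007
```

Run:
```python
from h import *
st()
```

```text
t 4.20 tip world [474.2  19.5 223.4] tip kiln [-205.5   18.3  223.4] ft kiln [-0.16 -0.92  0.14] op 0.01
R in kiln cols
 [[ 0.011  1.    -0.003]
 [-0.018 -0.003 -1.   ]
 [-1.     0.011  0.018]]
j [-0.09  0.26  1.91 -0.02  0.95 -0.24]
```

Request:
{"op": "jog_arm", "data": {
  "deltas": [-1, 5, -7, 0, 0, 0, 0, -1, 6, -6, 0, 0.01, 0, 0, 0, 7, -4, 0, 0, 0, 0, 0, 6, -4, 0, 0, 0, 0]
}}

```text
t: 4.7
eef_pos: [493.0, 49.2, 415.5]
tcp_rot: [1.007, 1.559, -0.407]
ft_force: [-0.1, -0.1, 0.5]
opening: 0.005
```

Run:
```python
from h import *
from cell import eyes
import cv2
st()
for n,(x,y) in(("scene",(230,80)),("top",(250,80))):
    a=eyes.read_camera(n)["image"][y:y+200,x:x+200,::-1]; cv2.imwrite(f"pics/{n}3.png",cv2.resize(a,None,fx=3,fy=3))
```

```text
t 4.70 tip world [495.2  48.3 225.5] tip kiln [-180.3   43.4  225.5] ft kiln [-0.15 -0.06  0.5 ] op 0.01
R in kiln cols
 [[ 0.01   1.    -0.002]
 [-0.007 -0.002 -1.   ]
 [-1.     0.01   0.007]]
j [-0.03  0.29  1.86 -0.01  0.98 -0.19]
```

View pics/scene3.png

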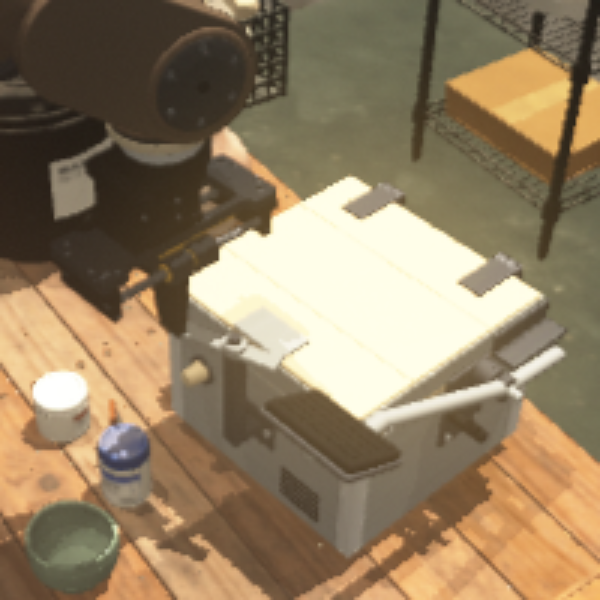

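Request:
{"op": "jog_arm", "data": {
  "deltas": [0, 4, -3, 0, 0, 0, 0, 0, 3, -2, 0, 0, 0, 0]
}}

```text
t: 5.05
eef_pos: [499.5, 55.4, 415.5]
tcp_rot: [1.006, 1.558, -0.407]
ft_force: [0.0, -0.5, 0.2]
opening: 0.002
```

Run:
```python
from h import *
st()
```

```text
t 5.05 tip world [501.7  54.5 225.5] tip kiln [-172.8   48.4  225.5] ft kiln [-0.08 -0.51  0.22] op 0.00
R in kiln cols
 [[ 0.01   1.    -0.002]
 [-0.007 -0.002 -1.   ]
 [-1.     0.01   0.007]]
j [-0.02  0.3   1.84 -0.01  0.99 -0.17]
```

Request:
{"op": "jog_arm", "data": {
  "deltas": [0, 3, 0, 0, 0, 0, 0, 0, 2, 0, 0, 0, 0, 0]
}}

```text
t: 5.3
eef_pos: [504.7, 56.3, 415.4]
tcp_rot: [1.017, 1.559, -0.397]
ft_force: [-1.4, 1.2, 0.2]
opening: 0.006
```

Run:
```python
from h import *
from cell import eyes
import cv2
st()
for n,(x,y) in(("scene",(230,130)),("top",(250,80))):
    a=eyes.read_camera(n)["image"][y:y+150,x:x+150,::-1]; cv2.imwrite(f"pics/{n}4.png",cv2.resize(a,None,fx=4,fy=4))
```

```text
t 5.30 tip world [506.8  55.5 225.5] tip kiln [-167.6   48.6  225.5] ft kiln [-1.17  1.36  0.17] op 0.01
R in kiln cols
 [[ 0.01   1.    -0.002]
 [-0.006 -0.002 -1.   ]
 [-1.     0.01   0.006]]
j [-0.02  0.31  1.83 -0.01  0.99 -0.17]
```

View pics/scene4.png

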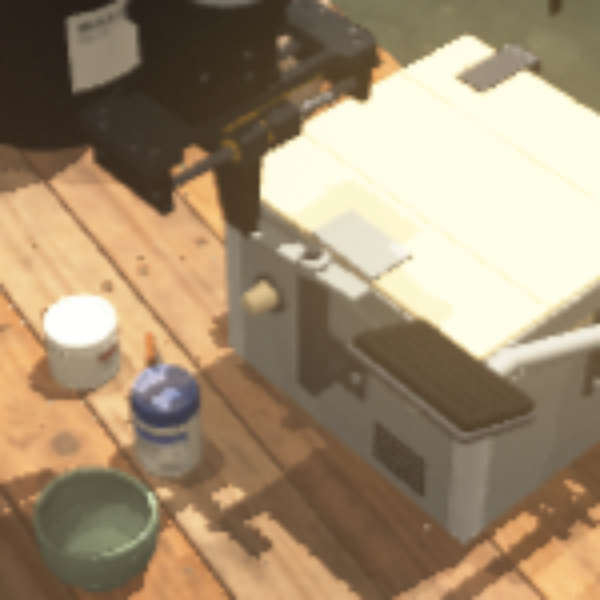

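View pics/top4.png

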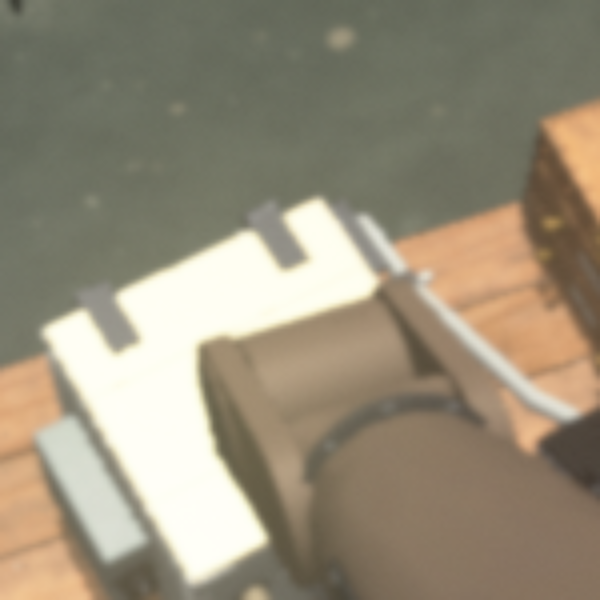

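Request:
{"op": "jog_arm", "data": {
  "deltas": [0, 3, 0, 0, 0, 0, 0, 0, 1, 0, 0, 0, 0, 0]
}}

```text
t: 5.65
eef_pos: [507.9, 56.9, 415.2]
tcp_rot: [0.769, 1.562, -0.644]
ft_force: [-9.5, -1.0, 4.4]
opening: 0.005
```

Run:
```python
from h import *
st()
```

```text
t 5.65 tip world [509.2  55.9 225.2] tip kiln [-165.2   48.7  225.2] ft kiln [-9.5   0.49  4.41] op 0.00
R in kiln cols
 [[ 0.006  1.    -0.002]
 [-0.006 -0.002 -1.   ]
 [-1.     0.006  0.006]]
j [-0.02  0.32  1.82 -0.01  1.   -0.17]
```

Request:
{"op": "jog_arm", "data": {
  "deltas": [0, -15, 0, 0, 0, 0, 0, 0, -25, 0, 0, 0, 0, 0, -40, 0, 0, 0, 0, 0, 0, -50, 0, 0, 0, 0, 0, 0, -40, 0, 0, 0, 0, 0, 0, 0, 0, 50, 0, 0, 0, 0, 0, 0, 60, 0, 0, 0, 0, 0, 0, 60, 0, 0, 0, 0, 0, 0, 40, 0, 0, 0, 0, 0, 0, 0, -0.175, 0, 0, 0]
}}

```text
t: 6.9
eef_pos: [493.7, -162.5, 551.4]
tcp_rot: [0.739, 1.555, -0.495]
ft_force: [-0.2, 1.1, 0.4]
opening: 0.0
```

Request:
{"op": "jog_arm", "data": {
  "deltas": [0, 0, 0, -0.175, 0, 0, 0, 0, 0, 0, -0.175, 0, 0, 0, 0, 0, 0, -0.175, 0, 0, 0, 0, 0, 0, -0.175, 0, 0, 0, 0, 0, 0, -0.175, 0, 0, 0, 0, 0, 0, -0.175, 0, 0, 0, 0, 0, 0, -0.175, 0, 0, 0, 0, 0, 0, -0.175, 0, 0, 0, 0, 0, 0, 0, 0, 0, 0]
}}

```text
t: 8.02
eef_pos: [488.1, -162.8, 551.3]
tcp_rot: [-0.709, 1.551, -0.499]
ft_force: [-0.0, -0.6, -0.2]
opening: 0.003
```

Run:
```python
from h import *
from cell import eyes
import cv2
RT=np.array([[0,0,1],[0,1,0],[-1,0,0]])
go([-211,-169,305],RT)
for n,(x,y) in(("scene",(230,80)),("top",(250,80))):
    a=eyes.read_camera(n)["image"][y:y+200,x:x+200,::-1]; cv2.imwrite(f"pics/{n}5.png",cv2.resize(a,None,fx=3,fy=3))
```

```text
t 8.03 tip world [ 491.4 -164.6  361.3] tip kiln [-217.6 -166.2  361.3] ft kiln [-0.11 -0.62 -0.2 ] op 0.00
R in kiln cols
 [[ 0.016 -0.05   0.999]
 [-0.012  0.999  0.05 ]
 [-1.    -0.013  0.015]]
j [-0.45  0.2   1.6  -0.    1.31 -2.23]
shift tool [56.5 -4.8  8.5] rotvec tool [0.05  0.015 0.013] world d [ 10.3  -3.5 -56.3]
```

View pics/scene5.png

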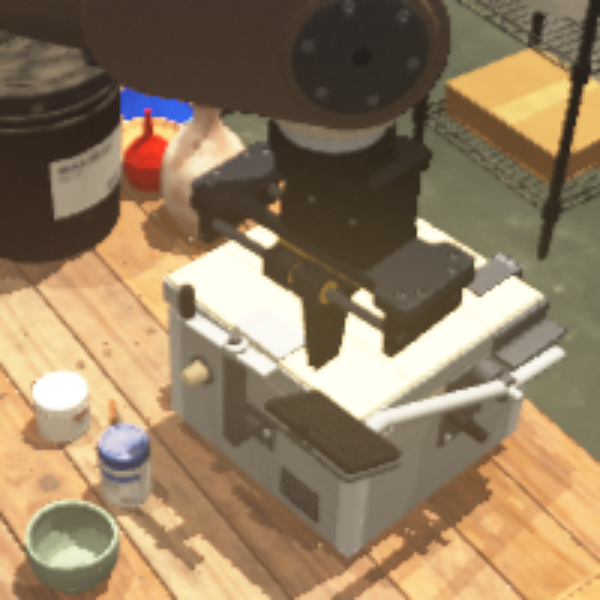

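Request:
{"op": "jog_arm", "data": {
  "deltas": [25, -3, 4, 0.05, 0.015, 0.013, 0, 25, 0, 4, 0, 0, 0, 0, 8, 0, 0, 0, 0, 0, 0, 0, 0, 0, 0, 0, 0, 0]
}}

```text
t: 8.62
eef_pos: [496.8, -164.5, 493.0]
tcp_rot: [-0.232, 1.569, -0.089]
ft_force: [-0.7, -0.0, 0.4]
opening: 0.005
```

Run:
```python
from h import *
RT=np.array([[0,0,1],[0,1,0],[-1,0,0]])
go([-211,-169,290],RT)
```

```text
t 8.62 tip world [ 497.1 -164.5  303. ] tip kiln [-212.  -167.1  303. ] ft kiln [-0.73  0.1   0.42] op 0.01
R in kiln cols
 [[ 0.002  0.016  1.   ]
 [-0.     1.    -0.016]
 [-1.    -0.     0.002]]
j [-0.45  0.26  1.68  0.    1.2  -2.16]
shift tool [13.  -2.   1.3] rotvec tool [-0.016  0.002  0.   ] world d [  1.6  -1.8 -13. ]
```

Request:
{"op": "jog_arm", "data": {
  "deltas": [6, -1, 0, 0, 0, 0, 0, 6, 0, 0, 0, 0, 0, 0, 6, 0, -2, 0, 0, 0, 0]
}}

```text
t: 9.0
eef_pos: [494.7, -165.9, 478.4]
tcp_rot: [-0.548, 1.562, -0.407]
ft_force: [-2.9, 2.1, 13.7]
opening: 0.006
```

Run:
```python
from h import *
st()
```

```text
t 9.00 tip world [ 496.2 -166.5  288.4] tip kiln [-213.2 -168.9  288.4] ft kiln [-2.49  2.52 13.71] op 0.01
R in kiln cols
 [[ 0.007  0.017  1.   ]
 [-0.005  1.    -0.017]
 [-1.    -0.004  0.007]]
j [-0.45  0.27  1.71  0.    1.16 -2.16]
```

Request:
{"op": "jog_arm", "data": {
  "deltas": [8, 0, -4, 0, 0, 0, 0, 8, 0, -4, 0, 0, 0, 0, 8, 0, -4, 0, 0, 0, 0, 8, 0, -3, 0, 0, 0, 0]
}}

```text
t: 9.5
eef_pos: [480.6, -167.1, 452.6]
tcp_rot: [-0.395, 1.546, -0.255]
ft_force: [-2.6, 4.5, 15.3]
opening: 0.005
```

Run:
```python
from h import *
from cell import eyes
import cv2
st()
for n,(x,y) in(("scene",(230,80)),):
    a=eyes.read_camera(n)["image"][y:y+200,x:x+200,::-1]; cv2.imwrite(f"pics/{n}6.png",cv2.resize(a,None,fx=3,fy=3))
```

```text
t 9.50 tip world [ 485.2 -168.3  262.7] tip kiln [-224.4 -168.9  262.7] ft kiln [-1.82  4.84 15.29] op 0.00
R in kiln cols
 [[ 0.023  0.019  1.   ]
 [-0.01   1.    -0.019]
 [-1.    -0.01   0.023]]
j [-0.47  0.27  1.78  0.01  1.07 -2.18]
```

View pics/scene6.png

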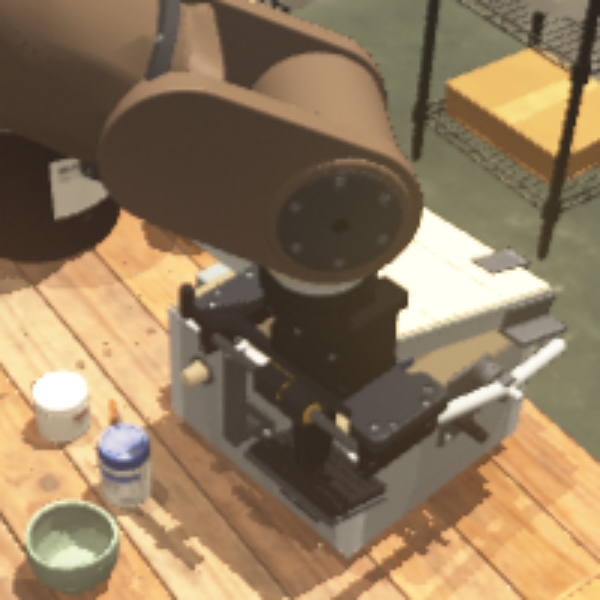

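Request:
{"op": "jog_arm", "data": {
  "deltas": [10, 0, -4, 0, 0.01, 0, 0, 10, 0, -4, 0, 0.01, 0, 0, 10, 0, -3, 0, 0, 0, 0, 10, 0, -3, 0, 0, 0, 0]
}}

```text
t: 10.05
eef_pos: [468.9, -168.5, 417.3]
tcp_rot: [-0.619, 1.545, -0.481]
ft_force: [-0.4, 3.9, 7.8]
opening: 0.005
```

Run:
```python
from h import *
st()
```

```text
t 10.05 tip world [ 473.3 -170.8  227.4] tip kiln [-236.5 -169.5  227.4] ft kiln [0.2  3.92 7.77] op 0.01
R in kiln cols
 [[ 0.021  0.022  1.   ]
 [-0.016  1.    -0.022]
 [-1.    -0.015  0.021]]
j [-0.48  0.29  1.85 -0.    0.97 -2.19]
```

Request:
{"op": "jog_arm", "data": {
  "deltas": [10, 0, -1, 0, 0.01, 0, 0, 10, 0, 0, 0, 0.01, 0, 0, 10, 0, 0, 0, 0, 0, 0, 10, 0, 0, 0, 0, 0, 0]
}}

```text
t: 10.55
eef_pos: [467.9, -168.6, 379.4]
tcp_rot: [-1.275, 1.553, -1.139]
ft_force: [-3.8, -0.1, 4.7]
opening: 0.001
```

Run:
```python
from h import *
st()
```

```text
t 10.55 tip world [ 469.3 -171.7  189.5] tip kiln [-240.6 -169.8  189.5] ft kiln [-3.78  0.46  4.74] op 0.00
R in kiln cols
 [[ 0.005  0.023  1.   ]
 [-0.017  1.    -0.023]
 [-1.    -0.017  0.005]]
j [-0.48  0.34  1.9  -0.01  0.89 -2.17]
```

Request:
{"op": "jog_arm", "data": {
  "deltas": [10, 0, 1, 0, 0, 0, 0, 10, 0, 1, 0, 0, 0, 0, 10, 0, 1, 0, 0, 0, 0, 8, 0, 2, 0, 0, 0, 0]
}}

```text
t: 11.05
eef_pos: [472.9, -168.7, 340.2]
tcp_rot: [-1.277, 1.552, -1.142]
ft_force: [-3.3, -0.9, 2.6]
opening: 0.001
```

Run:
```python
from h import *
from cell import eyes
import cv2
st()
for n,(x,y) in(("scene",(230,80)),):
    a=eyes.read_camera(n)["image"][y:y+200,x:x+200,::-1]; cv2.imwrite(f"pics/{n}7.png",cv2.resize(a,None,fx=3,fy=3))
```

```text
t 11.05 tip world [ 474.4 -171.9  150.2] tip kiln [-235.6 -170.8  150.2] ft kiln [-3.36 -0.4   2.57] op 0.00
R in kiln cols
 [[ 0.005  0.024  1.   ]
 [-0.018  1.    -0.024]
 [-1.    -0.018  0.005]]
j [-0.47  0.4   1.93 -0.02  0.79 -2.17]
```

View pics/scene7.png

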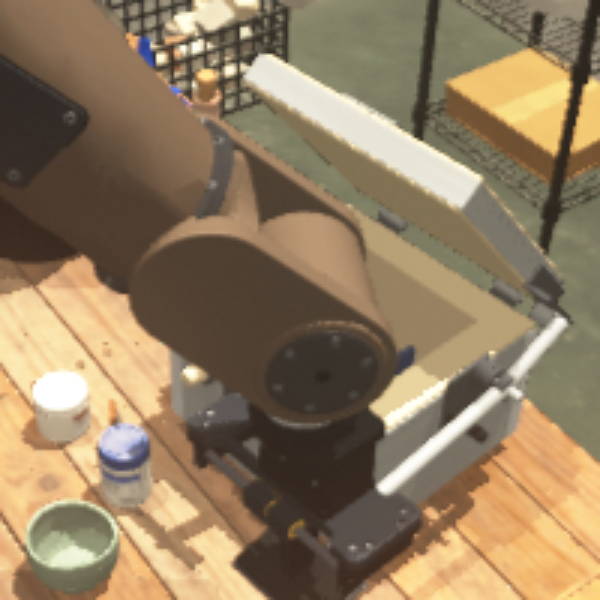

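Request:
{"op": "jog_arm", "data": {
  "deltas": [10, 0, 1, 0, 0, 0, 0, 10, 0, 1, 0, 0, 0, 0, 10, 0, 2, 0, 0, 0, 0, 10, 0, 2, 0, 0, 0, 0, 10, 0, 3, 0, 0, 0, 0]
}}

```text
t: 11.72
eef_pos: [483.3, -168.2, 286.0]
tcp_rot: [-1.246, 1.552, -1.111]
ft_force: [0.4, 0.4, -0.3]
opening: 0.004
```

Run:
```python
from h import *
st()
```

```text
t 11.72 tip world [ 484.9 -171.3   96. ] tip kiln [-225.2 -171.8   96. ] ft kiln [ 0.44  0.34 -0.28] op 0.00
R in kiln cols
 [[ 0.005  0.024  1.   ]
 [-0.018  1.    -0.024]
 [-1.    -0.017  0.006]]
j [-0.46  0.5   1.96 -0.02  0.67 -2.15]
```

Request:
{"op": "jog_arm", "data": {
  "deltas": [8, 0, 2, 0, 0, 0, 0, 8, 0, 2, 0, 0, 0, 0, 6, 0, 1, 0, 0, 0, 0]
}}

```text
t: 12.1
eef_pos: [489.2, -168.0, 262.1]
tcp_rot: [-1.242, 1.552, -1.107]
ft_force: [0.6, -0.1, -0.3]
opening: 0.003
```

Run:
```python
from h import *
from cell import eyes
import cv2
st()
for n,(x,y) in(("scene",(230,80)),):
    a=eyes.read_camera(n)["image"][y:y+200,x:x+200,::-1]; cv2.imwrite(f"pics/{n}8.png",cv2.resize(a,None,fx=3,fy=3))
```

```text
t 12.10 tip world [ 490.7 -171.1   72.1] tip kiln [-219.4 -172.6   72.1] ft kiln [ 0.54 -0.23 -0.28] op 0.00
R in kiln cols
 [[ 0.006  0.024  1.   ]
 [-0.018  1.    -0.024]
 [-1.    -0.017  0.006]]
j [-0.46  0.54  1.96 -0.02  0.62 -2.15]
```

View pics/scene8.png

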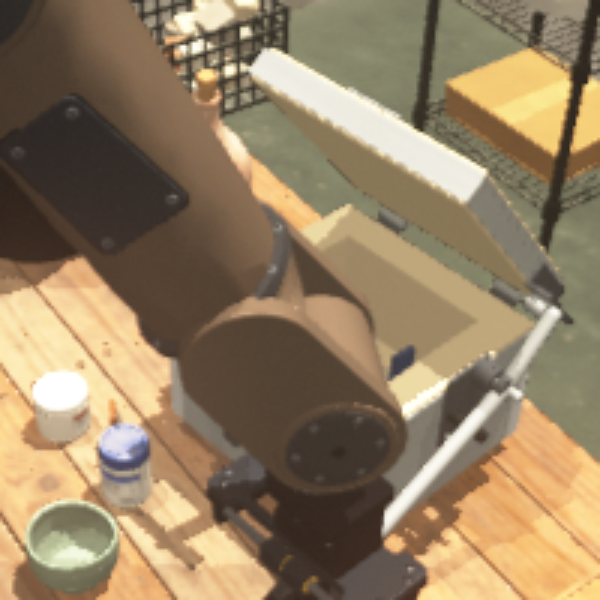

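Request:
{"op": "jog_arm", "data": {
  "deltas": [4, 0, 1, 0, 0, 0, 0, 3, 0, 1, 0, 0, 0, 0]
}}

```text
t: 12.4
eef_pos: [491.1, -167.8, 254.9]
tcp_rot: [-1.268, 1.553, -1.134]
ft_force: [-10.8, 1.3, 30.2]
opening: 0.006
```

Run:
```python
from h import *
st()
```

```text
t 12.40 tip world [ 492.6 -170.9   64.9] tip kiln [-217.5 -172.7   64.9] ft kiln [-10.43   2.94  30.21] op 0.01
R in kiln cols
 [[ 0.005  0.024  1.   ]
 [-0.017  1.    -0.024]
 [-1.    -0.017  0.005]]
j [-0.45  0.55  1.96 -0.02  0.61 -2.14]
```

Request:
{"op": "jog_arm", "data": {
  "deltas": [-6, 0, 0, 0, 0, 0, 0, -20, 0, -5, 0, 0, 0, 0, -40, 0, -10, 0, 0, 0, 0, -50, 0, -20, 0, 0, 0, 0, -50, 0, -20, 0, 0, 0, 0, -40, 0, -20, 0, 0, 0, 0, 0, 0, 0, 0, 0, 0, 0]
}}

```text
t: 13.28
eef_pos: [412.8, -174.4, 468.0]
tcp_rot: [-1.2, 1.55, -1.065]
ft_force: [0.2, -0.9, 0.0]
opening: 0.003
```

Run:
```python
from h import *
from cell import eyes
import cv2
st()
for n,(x,y) in(("scene",(230,80)),("top",(250,80))):
    a=eyes.read_camera(n)["image"][y:y+200,x:x+200,::-1]; cv2.imwrite(f"pics/{n}9.png",cv2.resize(a,None,fx=3,fy=3))
```

```text
t 13.28 tip world [ 414.7 -177.8  278. ] tip kiln [-295.5 -167.1  278. ] ft kiln [ 0.07 -0.88  0.01] op 0.00
R in kiln cols
 [[ 0.007  0.024  1.   ]
 [-0.019  1.    -0.024]
 [-1.    -0.019  0.008]]
j [-0.55  0.16  1.88 -0.01  1.08 -2.25]
```

View pics/scene9.png

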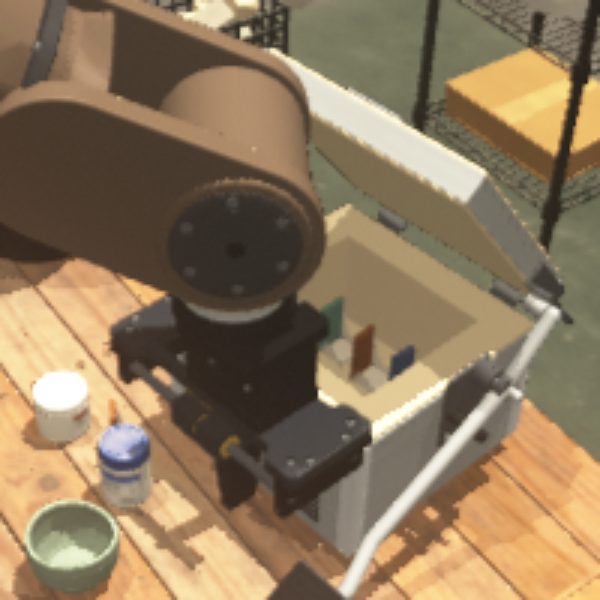

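View pics/top9.png

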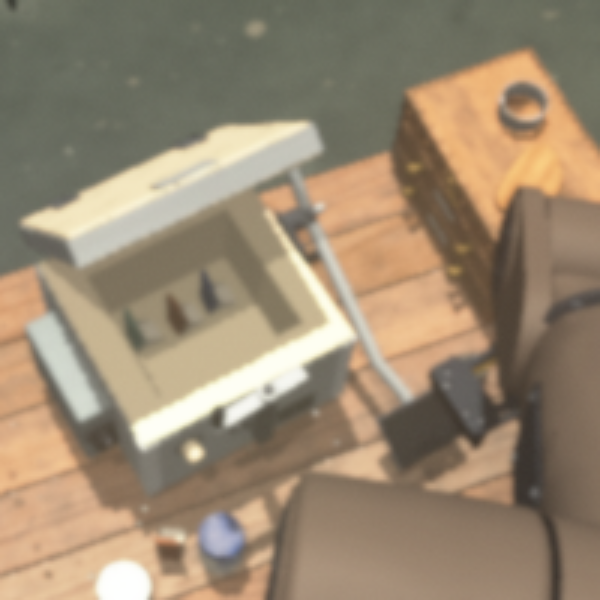

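The lid is standing open, the lever is down, the latch lies parallel to the front edge, and the gripper is clear. I'm handing in.

Run:
```python
from cell import env
print(env.job_done()); print(env.state()["t"],env.state()["ft_force"])
```

```text
the job is handed in; nothing more can be done
None
the job is handed in; nothing more can be done
```

The kiln is open: the latch is pushed fully aside, the lever is down past centre, and the lid is standing up by itself. I handed the job in at about 13.3 s of the 58 s allowed; the hand-in gives no verdict.

- **Latch:** I pushed the post to the kiln's left with the closed fingers until it met its stop, where the force rose to about 10 N (limit 30 N). In the pictures the latch now lies parallel to the kiln's front edge.
- **Lever:** I pressed the palm plate along its arc. The readings between moves were about 15 N at first, falling to zero once the lever sank on its own. I then followed it down to the stop, which read about 32 N (limit 50 N), and lifted off.
- **Last checks:** About a second after I let go, both cameras showed the lid still open and the lever still down. The gripper was well clear, with wrist force about 1 N or less.
- **Bystanders:** The blue-lidded jar, the white jar and the bowl looked unmoved in the last scene picture. The loose tile was visible in the last top view, but I did not compare its position with the start. The star knob was out of view in the last pictures; nothing was moved near it on the table.
- **Small disagreements:** The two cameras differed by up to about 10 mm on rough points. On the pad, latch post and pivot bolt they agreed within about 4 mm, and touching the parts confirmed those positions.

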